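# Seat the strainer disc of the citrus press

### The job

Get the citrus press ready for use: with a fingertip, push the steel strainer disc round on its shaft until the notch in its edge is over the locating pin on the rim, then press the disc down until it is fully seated, flat on the rim. Do not lift the disc off, and leave the other things on the counter and in the drawer where they are.

Things in the scene. Friction and masses are not known exactly. Their poses are not given: they have to be found in the camera images.
- press: Base of a citrus press: dark grey round drum, 160 mm across, rim 60 mm above the counter, fixed to the counter. Origin on its axis, at the counter; z up; +x points from the axis to the locating pin; a small pouring lip juts out 101 mm from the axis on the -x side, 38 mm above the counter.
- pin (a point): Locating pin: a round steel peg 8 mm thick lying radially on the drum's rim, from 54 to 86 mm from the axis, so its outer end shows beyond the disc's edge; its top is 68 mm above the counter. This point is on its centre line, 59 mm from the drum's axis.
- strainer: Loose steel strainer disc, 130 mm across, 5 mm thick, 0.15 kg, level on the drum, its hub sleeve over the central shaft (1 mm radial play): turns freely either way. Origin: centre of the plate's underside, z up; notch on +x, finger tab on -x. At the start the underside is 69.5 mm above the counter, 1.5 mm above the pin's top; seated on the rim it is at 60 mm. Off the notch, the pin blocks it.
- boss (a point): Middle of the top of the disc's central round boss, 36 mm across, standing 10 mm above the flat plate (15 mm above the plate's underside). A stiff grey seal inside the drum carries the disc: pressed down with about 5 N it slides down, and it stays down without springing back.
- tab (a point): Middle of the top edge of the disc's upright finger tab, opposite the notch: 10 mm wide tangentially, from 36 to 58 mm from the disc's axis, standing 16 mm above the flat plate (top 21 mm above the plate's underside). This point is 47 mm from the axis. The plate is flat between boss, tab and edge.
- notch (a point): Notch in the disc's edge on its +x side: 14 mm wide with parallel sides, open at the edge, reaching in to 50 mm from the axis. This point is in the middle of the notch, 59 mm from the disc's centre, level with the plate's underside.
- plate: Small red plate, 124 mm across, in the open top drawer (rim 148 mm above the counter) of the fixed white organiser, which is 160 mm high. Origin under its centre. Leave alone.
- bowl: Blue bowl, 104 mm across, 38 mm high, in the open top drawer. Origin under its centre. Leave alone.
- spoon: Steel spoon, 150 mm long, in the open top drawer, towards its back. Leave alone.
- tumbler: Glass tumbler with white lid, 78 mm across, 117 mm high, on the counter. Origin under its centre. Leave alone.
- reamer: White ribbed reamer cone of the citrus press, 72 mm across, 48 mm high, on the counter. Origin under its centre. Leave alone.
- half_orange: Half an orange, cut side down, 72 mm across, 35 mm high. Origin under its centre. Leave alone.
- mug: White mug, 76 mm across, 90 mm high, handle on one side. Origin under its centre. Leave alone.
There are look-alikes about, which are no part of the job. What is shaped like the press but green or orange is not meant.

How it is judged (in metres and radians):
At the end, for the whole second after the job is handed in: The disc is seated on the drum: its underside less than 2 mm above the rim's height (60 mm) and no lower than 55 mm above the counter, tilted less than 2 degrees, the notch's middle within 6 mm (horizontally) of the pin point, and at rest (z of strainer in the frame of press between 0.055 and 0.062 m and angle between strainer's own z axis and vertical below 0.035 rad and horizontal distance between notch and pin below 0.006 m and linear speed of strainer below 0.01 m/s); the robot touches nothing.
It fails at once if the disc is lifted or carried (raised more than 8 mm) (z of strainer in the frame of press above 0.0775 m).
It fails at once if a bystander is moved more than 20 mm (distance of any of plate, bowl, spoon, tumbler, reamer, half_orange, mug from where it was at the start of the episode above 0.02 m).
It also fails if it takes over 54 s, if anything falls off the work surface, if the arm or the gripper's body presses on something with over 40 N, if the wrist force passes 120 N, or if a joint passes its speed limit or range.

### The arm

A 6-joint arm with a two-finger parallel gripper is mounted at the origin on the work surface. World frame = base frame: x ahead of the robot, y to its left, z up, the work surface at z = 0. Lengths are in m, angles in degrees, forces in N, time in s.
With the tool pointing down it reaches from about 0.35 to 0.875 m from the base axis. Payload 15.5 kg.
Tool frame: the origin (TCP) lies midway between the tips of the shut fingers; the grasp point (between the pads) lies 19 mm behind it; y points along the fingers, z is the direction in which the jaws open and shut, and the axes are right-handed (so a half turn about y gives the same grasp; the last joint's range is limited). The gripper opens to 85 mm and grips with 20 to 120 N. Pads are 22 mm wide; open, the fingers measure 114 mm over their backs; the gripper's body (76 mm by 85 mm) begins 54 mm behind the grasp point. The pads swing forward as they close: fully open they stand 13 mm farther back than shut.
Start: joints at [61.507, 28.281, 77.091, -0, 74.628, -5.472], TCP at [0.244, 0.575, 0.231] pointing down, gripper open.
Joint ranges: [-166.48, 166.48], [-47.26, 123.95], [12.59, 153.08], [-70.14, 250.14], [6.76, 159.57], [-176.63, 176.63]. Speed limits (degrees/s): [108.29, 108.29, 147.25, 172.46, 172.46, 172.46].

### API

Orientations are given as [roll, pitch, yaw] about the fixed x, y, z axes, in that order (R = Rz(yaw) Ry(pitch) Rx(roll)).
In Python, from bench import ctrl, capture, job gives the robot as it stands. The module is installed in compiled form; this text tells all that it offers.
- The arm moves only by the tool step_arm, never from a script. Its argument "plan" is a list of rows, each an object with "translation": the shift along the tool's x, y, z in m, a list of three; "angular": the turn, a rotation vector about the tool's x, y, z in rad, a list of three; "jaw": the closure in counts, from 0 (fully open) to 255 (shut). In form: [{"translation": [dx, dy, dz], "angular": [rx, ry, rz], "jaw": jaw}, ...]. A call has 1 to 12 rows; each row shifts and turns the commanded pose from where the row before left it, along the tool's axes as they then stand; what a row does not reach is not made up. A row lasts 1/8 s, in which the tool goes at most 62.5 mm and 10.7 degrees, less where a joint would pass 70% of its speed; a pose out of reach is approached as far as the arm can. A call with a gripper value outside its range is refused whole. The fingers move at their own pace and stop on an object; "squeeze" is the grip in N (left out, the last holds). Time passes only in rows, so rows that do not move let the fingers close. It gives the time, the measured TCP pose, the force and the opening at its end, in the units of the state.
- ctrl.sense(): the state, without advancing time (a new reading comes with each control period).
- capture(name): name is "scene" or "side" or "wrist"; returns a dict with "frame" (420x560x3 uint8, red, green, blue), "fx", "fy", "cx", "cy" (pixels), "k1" (the pictures are not rectified: a ray, as slopes to the right and down, at radius r is drawn at 1 + k1 r^2 times it, then the intrinsics apply), "world_from_camera" (4x4, takes a point from camera to world coordinates). Camera axes: x right, y down, z forward; pixel columns grow to the right and rows downward; lengths in m; the calibration is good to about 2 mm. A picture is of the moment at which its call begins. There is no depth.
- job.close_job(): hands the job in, once; it reports no verdict.
The state is a dict: "time_s": time; "q": joint angles; "dq": joint speeds; "joint_efforts": joint torques, N m; "tcp_pos": TCP position; "tcp_rot": TCP orientation; "wrist_force": force on the tool from outside, world axes, zero at the start; "moment": the same for the moment, N m; "width": opening from 0.0 (shut) to 1.0 (fully open).
Only numpy, scipy, OpenCV 4.12 (cv2) and the standard library are available. Lean on these libraries where they do the work, as an engineer would, in place of code of your own. Each camera call takes 0.05 s, during which the arm holds its last target.

## Working session

There is one attempt and no reset: what is moved stays moved. The work goes in short steps, Python scripts to look and compute and a tool call to move; the robot and the scene stay as the last step left them, time stands still between calls to the robot, and variables do not carry over. Pictures are saved under pics/ and viewed, and the job is handed in when it is done.

Besides the shell and the picture viewer there is one more tool, called after "Call:" as name(argument=value, ...), one argument or row to a line, values as JSON. step_arm: Moves the arm, as the interface text tells. Its arguments: {"type":"object","properties":{"plan":{"type":"array"},"squeeze":{"type":"number"}},"required":["plan"]}

```bash
mkdir -p pics
python3 - <<'E'
from bench import ctrl, capture, job
import cv2, numpy as np, pickle
print(ctrl.sense())
for n in ["scene","side","wrist"]:
    c=capture(n); pickle.dump(c,open(f"{n}0.pkl","wb"))
    cv2.imwrite(f"pics/{n}0.png",c["frame"][:,:,::-1])
    print(n,c["fx"],c["fy"],c["cx"],c["cy"],c["k1"],np.round(c["world_from_camera"],3).tolist())
E
```

```text
{'time_s': 0.0, 'q': array([ 6.15062765e+01,  2.83161011e+01,  7.71282110e+01, -2.47467389e-03,
        7.46271366e+01, -5.47076075e+00]), 'dq': array([-0.12345727,  0.07147195,  0.05800691, -0.02303904, -0.0483328 ,
       -0.03996734]), 'joint_efforts': array([-2.18755798e-03, -8.82153153e+01, -3.83858442e+01, -2.20656616e-04,
        1.00267582e-02, -1.03677399e-05]), 'tcp_pos': array([0.24426321, 0.57489636, 0.23068066]), 'tcp_rot': array([-9.00713507e+01,  4.43731199e-03, -2.30223080e+01]), 'wrist_force': array([ 0.06850634, -0.79469189,  0.18247746]), 'moment': array([-0.01578656, -0.00657457, -0.05302118]), 'width': 1.002671459025768}
scene 412.4704752293973 412.4704752293973 276.87541215761223 213.5282306291815 -0.08579940577884942 [[-0.666, 0.561, -0.492, 1.059], [0.746, 0.514, -0.423, 0.599], [0.015, -0.649, -0.761, 0.943], [0.0, 0.0, 0.0, 1.0]]
side 475.20973134773175 475.20973134773175 281.61080889340144 213.64400693766805 0.046757081901852314 [[0.8, -0.426, 0.421, -0.169], [-0.599, -0.555, 0.577, -0.791], [-0.012, -0.715, -0.699, 1.199], [0.0, 0.0, 0.0, 1.0]]
wrist 349.62359328590884 349.62359328590884 285.17537092632176 209.14737377396287 -0.009146740011428449 [[0.391, 0.886, 0.251, 0.18], [0.92, -0.376, -0.108, 0.603], [-0.001, 0.273, -0.962, 0.373], [0.0, 0.0, 0.0, 1.0]]
```

View pics/scene0.png

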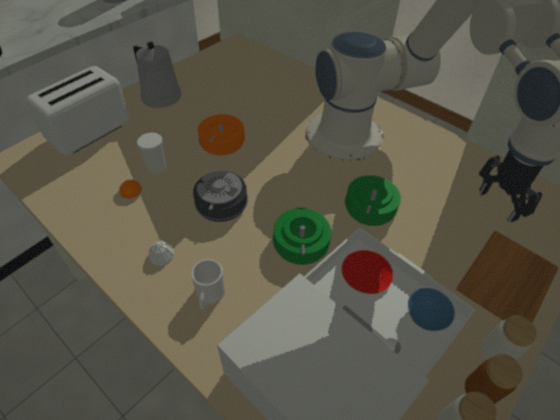

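View pics/side0.png

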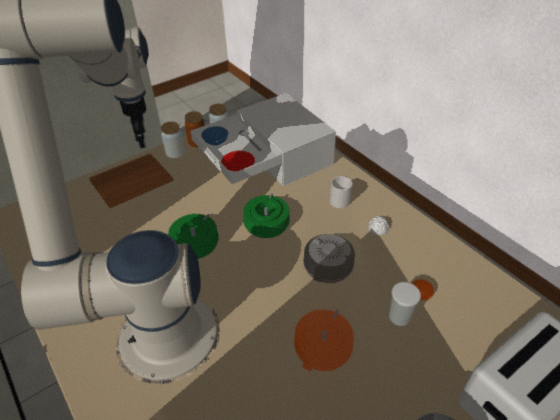

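View pics/wrist0.png

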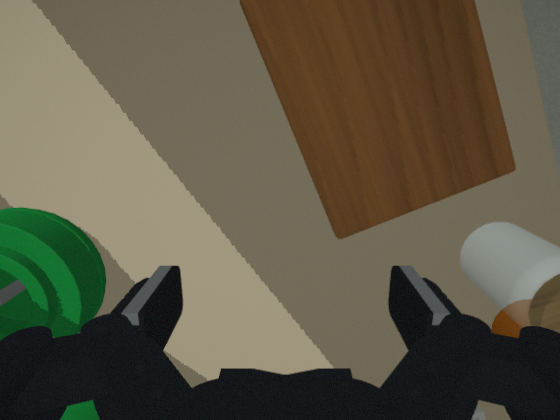

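The scene view shows four press-like things: dark grey at (220,195), green at (302,235) and (372,200), and orange at (221,134). In the side view the grey one is at (329,257). Only the grey drum with the steel disc fits the description, so I'll enlarge it to confirm.

```bash
cat > h.py <<'E'
import numpy as np, cv2
def K(c): return np.array([[c["fx"],0,c["cx"]],[0,c["fy"],c["cy"]],[0,0,1.]])
def D(c): return np.array([c["k1"],0,0,0,0.])
def onplane(c,uv,z):
    p=cv2.undistortPoints(np.array(uv,float).reshape(-1,1,2),K(c),D(c)).reshape(-1,2)
    T=np.array(c["world_from_camera"]); d=np.c_[p,np.ones(len(p))]@T[:3,:3].T; o=T[:3,3]
    return o+d*((z-o[2])/d[:,2])[:,None]
def proj(c,P):
    T=np.linalg.inv(np.array(c["world_from_camera"])); P=np.atleast_2d(P).astype(float)
    return cv2.projectPoints(P,cv2.Rodrigues(T[:3,:3])[0],T[:3,3],K(c),D(c))[0].reshape(-1,2)
E
python3 - <<'E'
import pickle,cv2,numpy as np
from h import *
ims=[]
for n,(u,v) in dict(scene=(220,195),side=(329,257)).items():
    c=pickle.load(open(n+"0.pkl","rb")); print(n,onplane(c,[(u,v)],.07))
    f=c["frame"][v-33:v+33,u-33:u+33,::-1]
    f=np.clip(f.astype(float)*1.5,0,255).astype(np.uint8)
    ims.append(cv2.resize(f,(396,396),interpolation=cv2.INTER_CUBIC))
cv2.imwrite("pics/crop0.png",np.hstack(ims))
E
```

```text
scene [[ 0.55378421 -0.05493536  0.07      ]]
side [[ 0.51257772 -0.10226252  0.07      ]]
```

View pics/crop0.png

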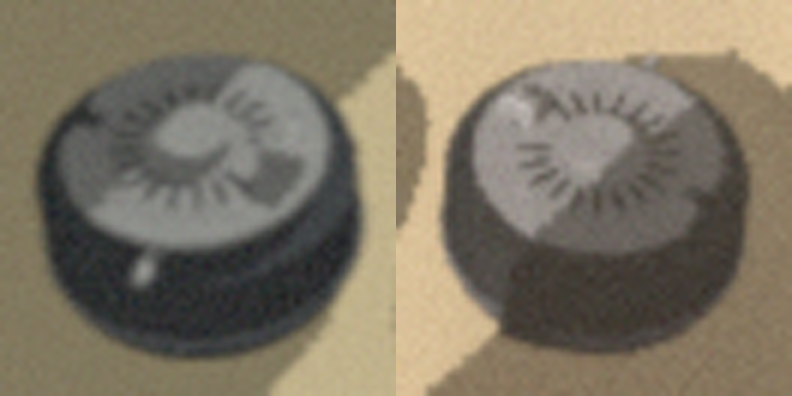

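The crops confirm it: dark grey drum, steel disc, and a bright pin end at scene ≈(211,206) and side ≈(338,234). The notch looks to be at scene ≈(202,181), with the tab opposite it. First I'll estimate coarsely from these two views, then bring the wrist camera above it.

Run:
```python
import pickle
from h import *
S=pickle.load(open("scene0.pkl","rb"));L=pickle.load(open("side0.pkl","rb"))
for nm,z,a,b in [("boss",.0845,(219.5,184.5),(328.3,247.3)),("pinend",.064,(211.2,206.2),(338.3,234.3)),("notch",.0745,(201.7,180.7),(348.3,256.8)),("tab",.0905,(233,190),(319.2,240.7))]:
    print(nm,onplane(S,[a],z)[0],onplane(L,[b],z)[0])
W=pickle.load(open("wrist0.pkl","rb"))
from scipy.spatial.transform import Rotation as R
from bench import ctrl
s=ctrl.sense(); M=R.from_euler("xyz",s["tcp_rot"],degrees=True).as_matrix(); print("tool axes cols",M.round(3).tolist())
T=W["world_from_camera"]; print("cam in tool", (M.T@(T[:3,3]-s["tcp_pos"])).round(4), (M.T@T[:3,:3]).round(3).tolist())
```

```text
boss [ 0.53457778 -0.07572319  0.0845    ] [ 0.52805379 -0.07983272  0.0845    ]
pinend [ 0.59700868 -0.04604485  0.064     ] [ 0.60376166 -0.04369346  0.064     ]
notch [ 0.55337389 -0.13417866  0.0745    ] [ 0.55763001 -0.14043474  0.0745    ]
tab [ 0.52724532 -0.02651426  0.0905    ] [ 0.519738   -0.04533005  0.0905    ]
tool axes cols [[0.92, -0.0, 0.391], [-0.391, -0.001, 0.92], [-0.0, -1.0, -0.001]]
cam in tool [-0.0697 -0.1422  0.0007] [[-0.0, 0.962, 0.273], [0.0, -0.273, 0.962], [1.0, 0.0, -0.0]]
```

The two views agree to about 1 cm. The press axis is near (0.531,-0.078), the pin is at about +25° and the notch at about -68°, so the disc needs roughly +93° (CCW). The tab is at about 112° and will be pushed CCW. Next I'll move over it with the jaws shut for a closer look.

Call:
step_arm(
  plan=[
    {"translation":[0.04,0,-0.0375],"angular":[0,0,0],"jaw":255},
    {"translation":[0.04,0,-0.0375],"angular":[0,0,0],"jaw":255},
    {"translation":[0.04,0,-0.0375],"angular":[0,0,0],"jaw":255},
    {"translation":[0.04,0,-0.0375],"angular":[0,0,0],"jaw":255},
    {"translation":[0.04,0,-0.0375],"angular":[0,0,0],"jaw":255},
    {"translation":[0.04,0,-0.0375],"angular":[0,0,0],"jaw":255},
    {"translation":[0.04,0,-0.0375],"angular":[0,0,0],"jaw":255},
    {"translation":[0.04,0,-0.0375],"angular":[0,0,0],"jaw":255},
    {"translation":[0.04,0,-0.0375],"angular":[0,0,0],"jaw":255},
    {"translation":[0.04,0,-0.0375],"angular":[0,0,0],"jaw":255},
    {"translation":[0.04,0,-0.0375],"angular":[0,0,0],"jaw":255},
    {"translation":[0.04,0,-0.0375],"angular":[0,0,0],"jaw":255},
  ],
  squeeze=20,
)

```text
time_s: 1.65
tcp_pos: [0.5106, -0.0285, 0.2313]
tcp_rot: [-90.0, 0.0, -23.0]
wrist_force: [0.0, 0.3, -0.4]
width: 0.005
```

Call:
step_arm(
  plan=[
    {"translation":[0.04,0,-0.0375],"angular":[0,0,0],"jaw":255},
    {"translation":[0.035,0,-0.035],"angular":[0,0,0],"jaw":255},
    {"translation":[0,0,0],"angular":[0,0.157,0],"jaw":255},
    {"translation":[0,0,0],"angular":[0,0.157,0],"jaw":255},
    {"translation":[0,0,0],"angular":[0,0.157,0],"jaw":255},
    {"translation":[0,0,0],"angular":[0,0.157,0],"jaw":255},
    {"translation":[0,0,0],"angular":[0,0.157,0],"jaw":255},
    {"translation":[0,0,0],"angular":[0,0,0],"jaw":255},
    {"translation":[0,0,0],"angular":[0,0,0],"jaw":255},
  ],
)

```text
time_s: 2.78
tcp_pos: [0.5508, -0.1227, 0.2312]
tcp_rot: [-90.0, 0.0, -67.8]
wrist_force: [-0.1, -0.4, 0.4]
width: -0.004
```

Run:
```python
from bench import ctrl, capture
import cv2, pickle
s=ctrl.sense(); print(s["time_s"],s["tcp_pos"],s["tcp_rot"],s["q"],s["wrist_force"],s["width"])
c=capture("wrist"); pickle.dump(c,open("wrist1.pkl","wb"))
cv2.imwrite("pics/wrist1.png",c["frame"][:,:,::-1])
```

```text
2.775 [ 0.55081956 -0.12268796  0.23117447] [-9.00102369e+01  7.04782328e-03 -6.77860214e+01] [-1.86186620e+01  2.34026211e+01  8.58101627e+01 -1.44102228e-03
  7.07995699e+01 -4.08321672e+01] [-0.08372901 -0.39290977  0.44982632] -0.0038049348473606086
```

View pics/wrist1.png

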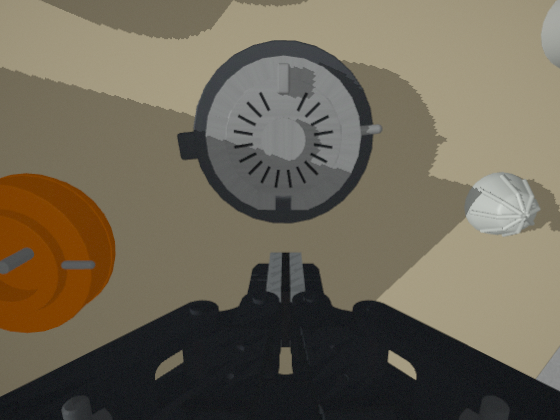

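The wrist view is clear: tab at (283,78), boss at about (285,139), notch at (283,204), pin end at (378,129) on the right and the lip at (190,145) on the left. I'll measure more precisely with an enlarged crop and the drum and disc outlines.

Run:
```python
import pickle
from h import *
c=pickle.load(open("wrist1.pkl","rb"))
f=c["frame"][30:235,170:390,::-1]
g=np.clip(f.astype(float)*1.4,0,255).astype(np.uint8)
cv2.imwrite("pics/crop1.png",cv2.resize(g,None,fx=2.7,fy=2.7,interpolation=cv2.INTER_CUBIC))
# drum: dark mask
hsv=cv2.cvtColor(c["frame"],cv2.COLOR_RGB2HSV); 
roi=np.zeros(hsv.shape[:2],np.uint8); roi[30:235,170:400]=1
sat=hsv[:,:,1]; val=hsv[:,:,2]
m=((sat<60)&(roi>0)).astype(np.uint8); m=cv2.morphologyEx(m,cv2.MORPH_OPEN,np.ones((3,3)))
# disc plate: grey brighter
for thr in (75,85,95):
    d=((sat<60)&(val>thr)&(roi>0)).astype(np.uint8); d=cv2.morphologyEx(d,cv2.MORPH_OPEN,np.ones((5,5)))
    cn=max(cv2.findContours(d,cv2.RETR_EXTERNAL,cv2.CHAIN_APPROX_NONE)[0],key=cv2.contourArea)
    h=cv2.convexHull(cn); P=onplane(c,h.reshape(-1,2),.0745)[:,:2]
    # circle lsq
    A=np.c_[2*P,np.ones(len(P))]; s=np.linalg.lstsq(A,(P**2).sum(1),rcond=None)[0]
    print(thr,s[:2],"r",np.sqrt(s[2]+s[:2]@s[:2]))
```

```text
75 [ 0.53485304 -0.07909664] r 0.06726798353136587
85 [ 0.53420584 -0.07891722] r 0.06659513242147222
95 [ 0.53107735 -0.07305977] r 0.06025759877646555
```

View pics/crop1.png

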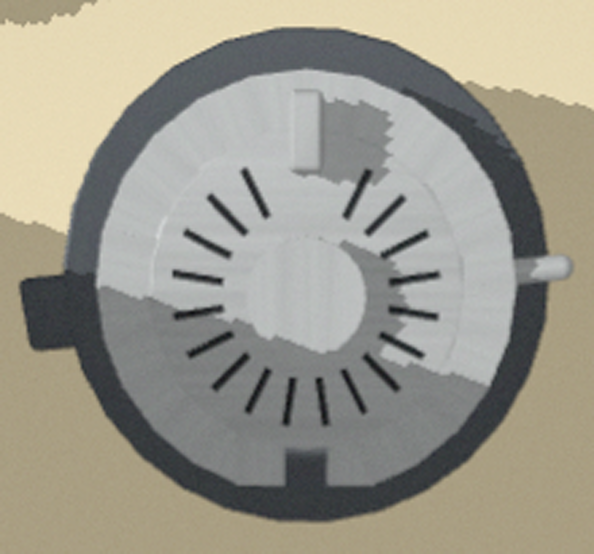

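Run:
```python
import pickle
from h import *
c=pickle.load(open("wrist1.pkl","rb"))
q=lambda x,y,z: onplane(c,[(x/2.7+170-.3,y/2.7+30-.3)],z)[0][:2]
boss=q(306,295,.0845); tabo=q(307.5,91,.0905);tabi=q(307.5,170,.0905); nt=q(306.5,452,.0745); no=q(306.5,487,.0745)
pe=q(571,267,.064); pi=q(530,270,.064); lip=q(22,315,.038)
for n,p in dict(boss=boss,tabo=tabo,tabi=tabi,nt=nt,no=no,pe=pe,pi=pi,lip=lip).items():
    d=p-boss; print(n,p.round(4),"r %.4f ang %.2f"%(np.hypot(*d),np.degrees(np.arctan2(d[1],d[0]))))
d=pe-lip; print("pin-lip",np.degrees(np.arctan2(d[1],d[0])),np.hypot(*d)); d=no-tabo; print("tab->notch",np.degrees(np.arctan2(d[1],d[0])))
```

```text
boss [ 0.5314 -0.0795] r 0.0000 ang 0.00
tabo [ 0.5106 -0.0269] r 0.0565 ang 111.67
tabi [ 0.5185 -0.0464] r 0.0355 ang 111.38
nt [ 0.5508 -0.1268] r 0.0512 ang -67.76
no [ 0.5553 -0.1378] r 0.0630 ang -67.78
pe [ 0.6071 -0.0407] r 0.0850 ang 27.12
pi [ 0.5954 -0.0465] r 0.0719 ang 27.25
lip [ 0.4426 -0.1271] r 0.1008 ang -151.77
pin-lip 27.72054172698051 0.18586069457126503
tab->notch -68.04154047387495
```

All of it is consistent: tab radii 36–57, notch 51–63, pin end 85, lip 101 mm. That gives the axis at C≈(0.5318,-0.0793), the pin at 27.4°, the notch at -67.9° and the tab at 111.7°, so the turn is +95.3°. I'll lower the shut fingertip beside the tab on its clockwise side, 6 mm above the plate.

Call:
step_arm(
  plan=[
    {"translation":[-0.048,0,0.0115],"angular":[0,0,0],"jaw":255},
    {"translation":[-0.0475,0,0.0115],"angular":[0,0,0],"jaw":255},
    {"translation":[0,0.05,0],"angular":[0,0,0],"jaw":255},
    {"translation":[0,0.05,0],"angular":[0,0,0],"jaw":255},
    {"translation":[0,0.02,0],"angular":[0,0,0],"jaw":255},
    {"translation":[0,0,0],"angular":[0,0,0],"jaw":255},
    {"translation":[0,0.015,0],"angular":[0,0,0],"jaw":255},
    {"translation":[0,0.0155,0],"angular":[0,0,0],"jaw":255},
    {"translation":[0,0,0],"angular":[0,0,0],"jaw":255},
  ],
)

```text
time_s: 3.95
tcp_pos: [0.5358, -0.0255, 0.0798]
tcp_rot: [-90.1, 0.0, -68.0]
wrist_force: [0.1, -0.6, 0.5]
width: 0.0
```

Run:
```python
from bench import ctrl, capture
import cv2, pickle, numpy as np
s=ctrl.sense(); print(s["time_s"],s["tcp_pos"],s["tcp_rot"],s["wrist_force"])
C=np.array([.5318,-.0793]); a=np.radians(s["tcp_rot"][2]+180); u=np.array([np.cos(a),np.sin(a)]);t=np.array([-u[1],u[0]]); p=s["tcp_pos"][:2]-C; print("u,t",p@u,p@t)
c=capture("wrist"); pickle.dump(c,open("wrist2.pkl","wb"))
d=capture("scene"); S=cv2.resize(d["frame"][150:240,175:265],(420,420),interpolation=cv2.INTER_CUBIC)
cv2.imwrite("pics/w2.png",cv2.resize(np.hstack([c["frame"],S])[:,:,::-1],(796,341)))
```

```text
3.95 [ 0.53581214 -0.02547927  0.07979702] [-9.00835741e+01  4.96327421e-02 -6.79888240e+01] [ 0.14131245 -0.64758847  0.46342734]
u,t 0.04839408004720383 -0.023891029205874614
```

View pics/w2.png

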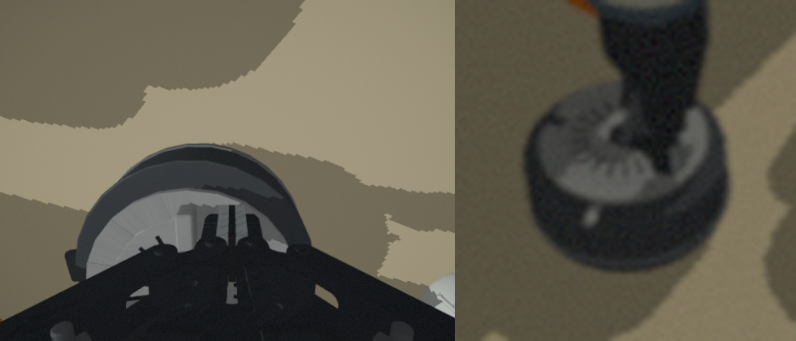

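The fingertip stands beside the tab (tab at (184,225), fingers at (232,235)) with no contact force. Now I'll close the gap and push CCW along the arc for the first 40°.

Call:
step_arm(
  plan=[
    {"translation":[0,0,-0.005],"angular":[0,0,0],"jaw":255},
    {"translation":[0,0,-0.005],"angular":[0,0,0],"jaw":255},
    {"translation":[-0.001,0,-0.0042],"angular":[0,-0.0873,0],"jaw":255},
    {"translation":[-0.001,0,-0.0042],"angular":[0,-0.0873,0],"jaw":255},
    {"translation":[-0.001,0,-0.0042],"angular":[0,-0.0873,0],"jaw":255},
    {"translation":[-0.001,0,-0.0042],"angular":[0,-0.0873,0],"jaw":255},
    {"translation":[-0.001,0,-0.0042],"angular":[0,-0.0873,0],"jaw":255},
    {"translation":[-0.001,0,-0.0042],"angular":[0,-0.0873,0],"jaw":255},
    {"translation":[-0.001,0,-0.0042],"angular":[0,-0.0873,0],"jaw":255},
    {"translation":[-0.001,0,-0.0042],"angular":[0,-0.0873,0],"jaw":255},
    {"translation":[0,0,0],"angular":[0,0,0],"jaw":255},
  ],
)

```text
time_s: 5.42
tcp_pos: [0.4964, -0.0444, 0.081]
tcp_rot: [-90.0, -0.0, -28.0]
wrist_force: [-0.5, -0.0, -1.1]
width: -0.005
```

```bash
cat > look.py <<'E'
from bench import ctrl, capture
import cv2, pickle, numpy as np, sys
n=sys.argv[1]
s=ctrl.sense(); print(s["time_s"],s["tcp_pos"],s["tcp_rot"],s["wrist_force"])
C=np.array([.5318,-.0793]); a=np.radians(s["tcp_rot"][2]+180); u=np.array([np.cos(a),np.sin(a)]);t=np.array([-u[1],u[0]]); p=s["tcp_pos"][:2]-C; print("u,t",p@u,p@t,"ang",np.degrees(a))
I=[]
for k in ("wrist","scene","side"):
    c=capture(k); pickle.dump(c,open(f"{k}_{n}.pkl","wb")); I.append(c["frame"])
S=cv2.resize(I[1][158:228,185:255],(400,400),interpolation=cv2.INTER_CUBIC)
L=cv2.resize(I[2][222:292,294:364],(400,400),interpolation=cv2.INTER_CUBIC)
cv2.imwrite(f"pics/w_{n}.png",I[0][:,:,::-1])
cv2.imwrite(f"pics/ss_{n}.png",np.clip(np.hstack([S,L])[:,:,::-1]*1.4,0,255))
E
python3 look.py 3
```

```text
5.425 [ 0.49644577 -0.04439504  0.08100112] [-8.99993981e+01 -6.63528219e-03 -2.80278992e+01] [-0.50156736 -0.04758332 -1.07316299]
u,t 0.04760973621563153 -0.014198259002145795 ang 151.9721008092668[ WARN:0@4.335] global loadsave.cpp:1063 imwrite_ Unsupported depth image for selected encoder is fallbacked to CV_8U.
```

View pics/w_3.png

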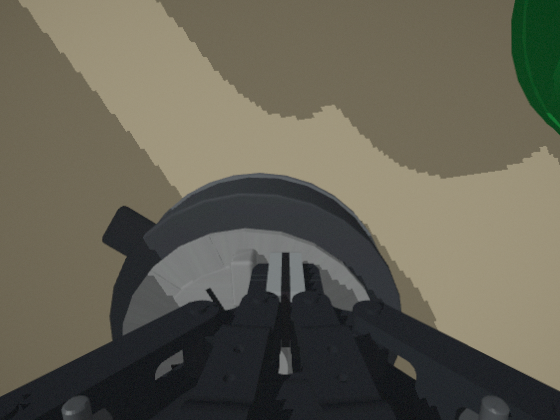

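View pics/ss_3.png

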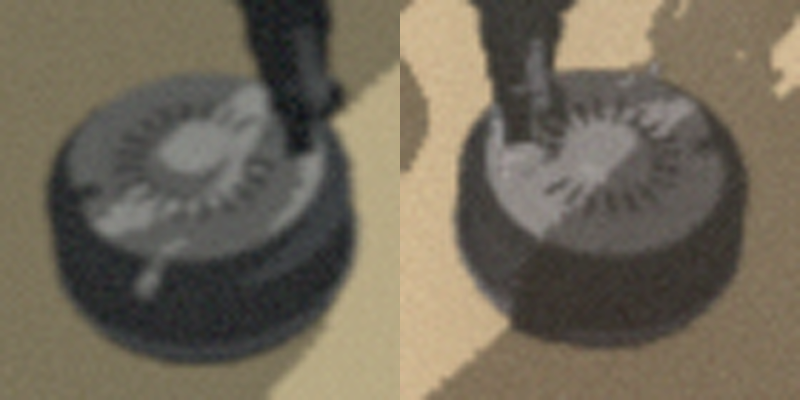

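Run:
```python
import pickle
from h import *
c=pickle.load(open("wrist_3.pkl","rb"))
f=c["frame"][220:320,190:330,::-1]
cv2.imwrite("pics/c3.png",cv2.resize(np.clip(f*1.4,0,255).astype(np.uint8),None,fx=5,fy=5,interpolation=cv2.INTER_CUBIC))
for uv in [(233,250),(255,250),(243.5,250)]:
    p=onplane(c,[uv],.0905)[0][:2]-[.5318,-.0793]; print(uv,np.hypot(*p),np.degrees(np.arctan2(p[1],p[0])))
```

```text
(233, 250) 0.06267219370347324 157.8761880795548
(255, 250) 0.06239607596837511 149.6377975150985
(243.5, 250) 0.06237936747809274 153.95319188228902
```

View pics/c3.png

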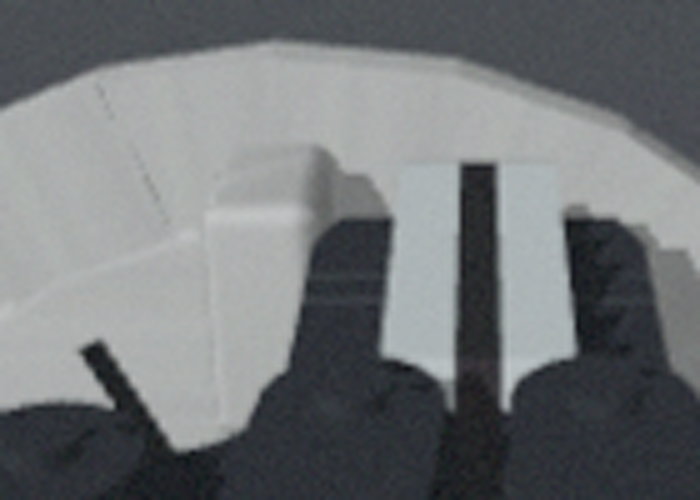

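Run:
```python
import pickle
from h import *
c=pickle.load(open("wrist_3.pkl","rb"))
P=[]
for uv in [(231.2,263),(252.5,262.5),(241.8,262.8)]:
    p=onplane(c,[uv],.0905)[0][:2]-[.5318,-.0793]; P.append(p);print(uv,np.hypot(*p),np.degrees(np.arctan2(p[1],p[0])))
print(np.hypot(*(P[0]-P[1])))
```

```text
(231.2, 263) 0.057049354535471615 159.45232644124135
(252.5, 262.5) 0.05681051061889019 150.581834037206
(241.8, 262.8) 0.0567383234200898 155.04774979006928
0.008808271854228222
```

The tab has followed to about 155° and leads the tool frame (152°) by roughly 2.5–3°. There is about 52° left, so I'll push another 44° a little more slowly and then measure.

Call:
step_arm(
  plan=[
    {"translation":[-0.0009,0,-0.0034],"angular":[0,-0.07,0],"jaw":255},
    {"translation":[-0.0009,0,-0.0034],"angular":[0,-0.07,0],"jaw":255},
    {"translation":[-0.0009,0,-0.0034],"angular":[0,-0.07,0],"jaw":255},
    {"translation":[-0.0009,0,-0.0034],"angular":[0,-0.07,0],"jaw":255},
    {"translation":[-0.0009,0,-0.0034],"angular":[0,-0.07,0],"jaw":255},
    {"translation":[-0.0009,0,-0.0034],"angular":[0,-0.07,0],"jaw":255},
    {"translation":[-0.0009,0,-0.0034],"angular":[0,-0.07,0],"jaw":255},
    {"translation":[-0.0009,0,-0.0034],"angular":[0,-0.07,0],"jaw":255},
    {"translation":[-0.0009,0,-0.0034],"angular":[0,-0.07,0],"jaw":255},
    {"translation":[-0.0009,0,-0.0034],"angular":[0,-0.07,0],"jaw":255},
    {"translation":[-0.0009,0,-0.0034],"angular":[0,-0.07,0],"jaw":255},
    {"translation":[0,0,0],"angular":[0,0,0],"jaw":255},
  ],
)

```text
time_s: 7.08
tcp_pos: [0.4823, -0.0791, 0.0808]
tcp_rot: [-90.0, -0.0, 16.0]
wrist_force: [-0.0, -0.7, -0.6]
width: -0.0
```

```bash
python3 look.py 4 2>/dev/null
python3 - <<'E'
import pickle
from h import *
c=pickle.load(open("wrist_4.pkl","rb"))
f=c["frame"][220:320,190:330,::-1]
cv2.imwrite("pics/c4.png",cv2.resize(np.clip(f*1.4,0,255).astype(np.uint8),None,fx=5,fy=5,interpolation=cv2.INTER_CUBIC))
E
```

```text
7.075 [ 0.48227087 -0.07906077  0.08081831] [-9.00052606e+01 -9.28891383e-03  1.60445343e+01] [-0.03305113 -0.71024346 -0.5731496 ]
u,t 0.0475337135273072 -0.01391899692145164 ang 196.04453431096587
```

View pics/c4.png

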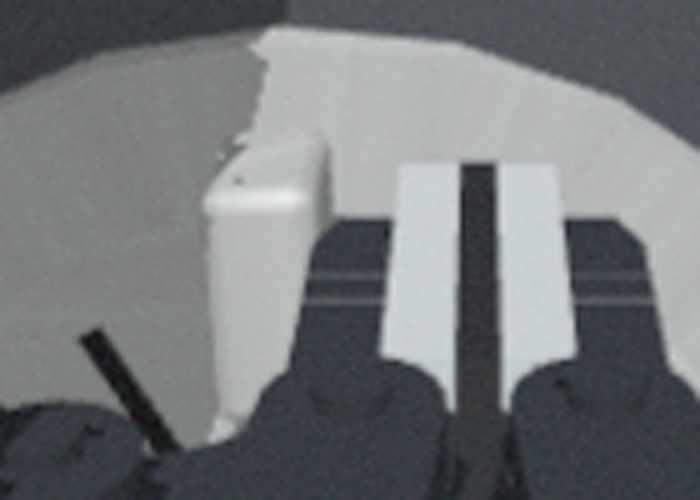

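View pics/ss_4.png

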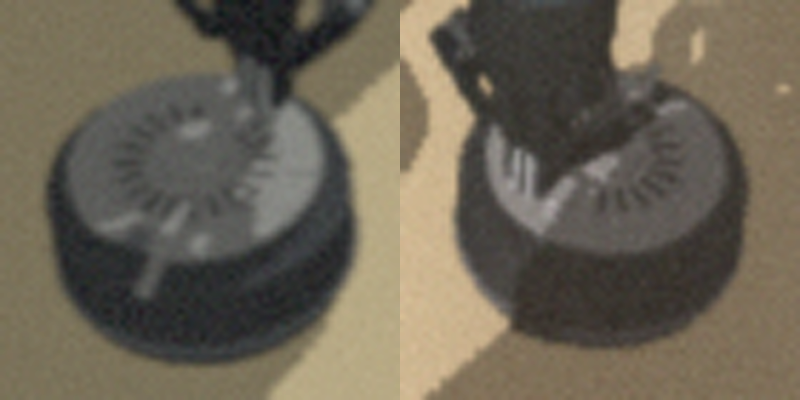

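Run:
```python
import pickle
from h import *
c=pickle.load(open("wrist_4.pkl","rb"))
P=[]
for uv in [(231.2,260.5),(252,259.5)]:
    p=onplane(c,[uv],.0905)[0][:2]-[.5318,-.0793]; P.append(p);print(uv,np.hypot(*p),np.degrees(np.arctan2(p[1],p[0]))%360)
m=(P[0]+P[1])/2; print(np.degrees(np.arctan2(m[1],m[0]))%360)
```

```text
(231.2, 260.5) 0.057624983817166325 203.56165005678523
(252, 259.5) 0.05758840226550947 195.0156631338557
199.29001583992252
```

The tab is at about 199°, leaving about 8.2°. I'll push 7.5° slowly, back off, rise, and look from above.

Call:
step_arm(
  plan=[
    {"translation":[-0.0004,0,-0.0013],"angular":[0,-0.0262,0],"jaw":255},
    {"translation":[-0.0003,0,-0.0013],"angular":[0,-0.0262,0],"jaw":255},
    {"translation":[-0.0004,0,-0.0013],"angular":[0,-0.0262,0],"jaw":255},
    {"translation":[-0.0003,0,-0.0013],"angular":[0,-0.0262,0],"jaw":255},
    {"translation":[-0.0003,0,-0.0012],"angular":[0,-0.0262,0],"jaw":255},
    {"translation":[0,0,0],"angular":[0,0,0],"jaw":255},
    {"translation":[0,0,0.01],"angular":[0,0,0],"jaw":255},
    {"translation":[0,-0.05,0],"angular":[0,0,0],"jaw":255},
    {"translation":[0,-0.05,0],"angular":[0,0,0],"jaw":255},
    {"translation":[0.0475,0,-0.012],"angular":[0,0,0],"jaw":255},
    {"translation":[0.05,-0.02,-0.012],"angular":[0,0,0],"jaw":255},
    {"translation":[0,0,0],"angular":[0,0,0],"jaw":255},
  ],
)

```text
time_s: 8.72
tcp_pos: [0.5809, -0.0583, 0.2019]
tcp_rot: [-90.1, -0.2, 23.7]
wrist_force: [-0.5, -0.3, -0.1]
width: -0.004
```

```bash
python3 look.py 5 2>/dev/null
python3 - <<'E'
import pickle
from h import *
c=pickle.load(open("wrist_5.pkl","rb"))
C=np.array([[.5318,-.0793,.07]]); x,y=proj(c,C)[0]; print(x,y)
x0,y0=int(x-110),max(0,int(y-100)); print(x0,y0)
f=c["frame"][y0:y0+205,x0:x0+220,::-1]
cv2.imwrite("pics/c5.png",cv2.resize(np.clip(f*1.4,0,255).astype(np.uint8),None,fx=2.7,fy=2.7,interpolation=cv2.INTER_CUBIC))
E
```

```text
8.725 [ 0.58088311 -0.05830844  0.20193306] [-90.12128183  -0.19948211  23.70751481] [-0.52844862 -0.30842364 -0.07811717]
u,t -0.05338101412956346 0.000514668458564527 ang 203.70751480927757
285.17159158923954 130.56025352705592
175 30
```

View pics/c5.png

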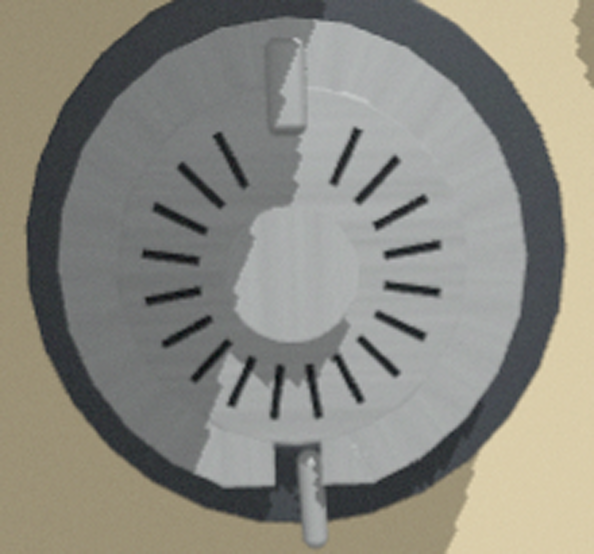

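Run:
```python
import pickle
from h import *
c=pickle.load(open("wrist_5.pkl","rb"))
q=lambda x,y,z: onplane(c,[(x/2.7+175-.3,y/2.7+30-.3)],z)[0][:2]
boss=q(298,274,.0845)
pts=dict(tabo=q(286,40,.0905),tabi=q(287,128,.0905),notch_in=q(297.5,445,.0745),notch_out=q(298,485,.0745),pe=q(315.5,546,.064),pm=q(308.5,470,.066),pinn=q(307,455,.066))
print(boss)
for n,p in pts.items():
    for C in (boss,np.array([.5318,-.0793])):
        d=p-C; print(n,p.round(4),"r %.4f ang %.2f"%(np.hypot(*d),np.degrees(np.arctan2(d[1],d[0]))%360),end=" | ")
    print()
d=pts["notch_out"]-pts["tabo"]; print(np.degrees(np.arctan2(d[1],d[0])))
```

```text
[ 0.53143657 -0.0795159 ]
tabo [ 0.4806 -0.1051] r 0.0569 ang 206.68 | tabo [ 0.4806 -0.1051] r 0.0573 ang 206.71 | 
tabi [ 0.4992 -0.0967] r 0.0365 ang 208.05 | tabi [ 0.4992 -0.0967] r 0.0370 ang 208.08 | 
notch_in [ 0.577  -0.0597] r 0.0497 ang 23.52 | notch_in [ 0.577  -0.0597] r 0.0493 ang 23.46 | 
notch_out [ 0.5882 -0.0546] r 0.0619 ang 23.70 | notch_out [ 0.5882 -0.0546] r 0.0615 ang 23.65 | 
pe [ 0.607  -0.0404] r 0.0851 ang 27.40 | pe [ 0.607  -0.0404] r 0.0847 ang 27.38 | 
pm [ 0.5848 -0.0526] r 0.0597 ang 26.76 | pm [ 0.5848 -0.0526] r 0.0593 ang 26.73 | 
pinn [ 0.5806 -0.055 ] r 0.0550 ang 26.53 | pinn [ 0.5806 -0.055 ] r 0.0546 ang 26.50 | 
25.125237962742375
```

The notch already overlaps the pin. The disc's edges, slots and the tab-to-notch line give its orientation as 25.1°, shifted about 1.2 mm sideways within the hub play. The pin is at 27.4–27.7°, so about 3° more is needed. (My boss circle reading missed the shift because of the shadow; the disc and drum outlines show it.) I'll go back down behind the tab for one small nudge.

Call:
step_arm(
  plan=[
    {"translation":[-0.05,0,0.012],"angular":[0,0,0],"jaw":255},
    {"translation":[-0.05,0,0.012],"angular":[0,0,0],"jaw":255},
    {"translation":[0,0.05,0],"angular":[0,0,0],"jaw":255},
    {"translation":[0,0.04,0],"angular":[0,0,0],"jaw":255},
    {"translation":[0,0.015,0],"angular":[0,0,0],"jaw":255},
    {"translation":[0,0.015,0],"angular":[0,0,0],"jaw":255},
    {"translation":[0,0,0],"angular":[0,0,0],"jaw":255},
    {"translation":[0,0,0],"angular":[0,0,0],"jaw":255},
  ],
)

```text
time_s: 9.88
tcp_pos: [0.4759, -0.0774, 0.0812]
tcp_rot: [-90.0, 0.0, 23.6]
wrist_force: [-0.7, -0.1, -0.0]
width: 0.002
```

```bash
python3 look.py 6 2>/dev/null
```

```text
9.875 [ 0.47589336 -0.07741492  0.08124085] [-8.99971330e+01  6.07140042e-03  2.36278999e+01] [-0.68227525 -0.08172934 -0.04540013]
u,t 0.05046432911372391 -0.02413416433664848 ang 203.62789985193626
```

Call:
step_arm(
  plan=[
    {"translation":[0.003,0,-0.005],"angular":[0,0,0],"jaw":255},
    {"translation":[0,0,-0.005],"angular":[0,0,0],"jaw":255},
    {"translation":[-0.0004,0,-0.0013],"angular":[0,-0.028,0],"jaw":255},
    {"translation":[-0.0004,0,-0.0013],"angular":[0,-0.028,0],"jaw":255},
    {"translation":[0,0,0],"angular":[0,0,0],"jaw":255},
    {"translation":[0,0,0.01],"angular":[0,0,0],"jaw":255},
    {"translation":[0,-0.05,0],"angular":[0,0,0],"jaw":255},
    {"translation":[0,-0.05,0],"angular":[0,0,0],"jaw":255},
    {"translation":[0.0475,0,-0.012],"angular":[0,0,0],"jaw":255},
    {"translation":[0.05,-0.02,-0.012],"angular":[0,0,0],"jaw":255},
    {"translation":[0,0,0],"angular":[0,0,0],"jaw":255},
    {"translation":[0,0,0],"angular":[0,0,0],"jaw":255},
  ],
)

```text
time_s: 11.52
tcp_pos: [0.5757, -0.0559, 0.2002]
tcp_rot: [-89.9, 0.1, 26.9]
wrist_force: [-1.1, -0.2, -0.5]
width: 0.001
```

```bash
python3 look.py 7 2>/dev/null
python3 - <<'E'
import pickle
from h import *
c=pickle.load(open("wrist_7.pkl","rb"))
C=np.array([[.5318,-.0793,.07]]); x,y=proj(c,C)[0]
x0,y0=int(x-110),max(0,int(y-100)); print(x0,y0)
f=c["frame"][y0:y0+205,x0:x0+220,::-1]
cv2.imwrite("pics/c7.png",cv2.resize(np.clip(f*1.4,0,255).astype(np.uint8),None,fx=2.7,fy=2.7,interpolation=cv2.INTER_CUBIC))
E
```

```text
11.525 [ 0.57569317 -0.05594651  0.20017788] [-8.99451311e+01  7.35228893e-02  2.68726402e+01] [-1.11238026 -0.16806543 -0.48148039]
u,t -0.04970928404293129 -0.0009915223740720141 ang 206.87264022288167
172 36
```

View pics/c7.png

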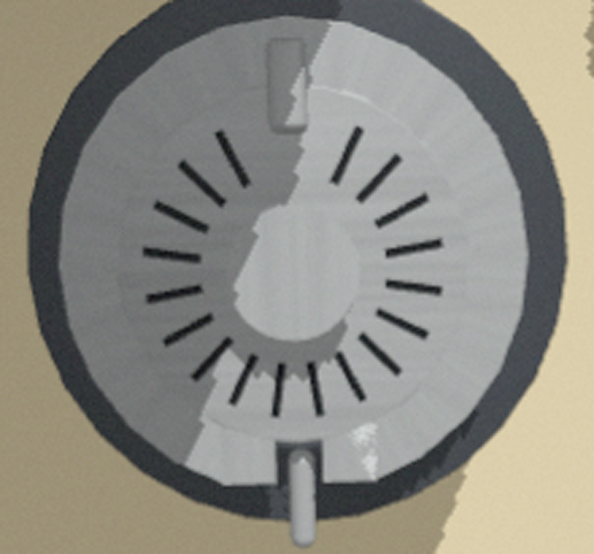

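The pin (x≈301) now sits in the middle of the notch (277–322, mid ≈299.5), so it is aligned within about 0.5 mm. Next I'll centre the fingertip over the boss and go down to just above it.

Call:
step_arm(
  plan=[
    {"translation":[-0.0497,0,-0.001],"angular":[0,0,0],"jaw":255},
    {"translation":[0,0.05,0],"angular":[0,0,0],"jaw":255},
    {"translation":[0,0.04,0],"angular":[0,0,0],"jaw":255},
    {"translation":[0,0.015,0],"angular":[0,0,0],"jaw":255},
    {"translation":[0,0.005,0],"angular":[0,0,0],"jaw":255},
    {"translation":[0,0,0],"angular":[0,0,0],"jaw":255},
    {"translation":[0,0,0],"angular":[0,0,0],"jaw":255},
  ],
)

```text
time_s: 12.55
tcp_pos: [0.5335, -0.08, 0.0919]
tcp_rot: [-90.1, -0.1, 26.9]
wrist_force: [-0.4, 0.6, 0.6]
width: 0.002
```

```bash
python3 look.py 8 2>/dev/null
```

```text
12.55 [ 0.53352257 -0.08002076  0.09185108] [-9.00693887e+01 -7.40451365e-02  2.68568077e+01] [-0.36237612  0.61419812  0.63213992]
u,t -0.001211157449403893 0.0014212148529680626 ang 206.85680772017565
```

View pics/ss_8.png

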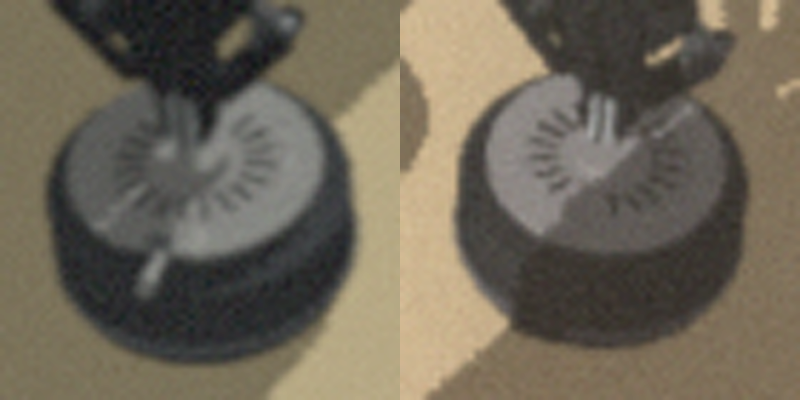

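The fingertip is centred over the boss to within 2 mm and not yet touching. I'll press down gently to z≈0.078.

Call:
step_arm(
  plan=[
    {"translation":[0,0.004,0],"angular":[0,0,0],"jaw":255},
    {"translation":[0,0.002,0],"angular":[0,0,0],"jaw":255},
    {"translation":[0,0.002,0],"angular":[0,0,0],"jaw":255},
    {"translation":[0,0.002,0],"angular":[0,0,0],"jaw":255},
    {"translation":[0,0.002,0],"angular":[0,0,0],"jaw":255},
    {"translation":[0,0.002,0],"angular":[0,0,0],"jaw":255},
  ],
)

```text
time_s: 13.45
tcp_pos: [0.5328, -0.0799, 0.0766]
tcp_rot: [-90.0, 0.0, 26.8]
wrist_force: [-1.7, -0.2, 3.5]
width: 0.002
```

It has passed the pin's height (a blocked disc would stop at a boss height of 0.083) with only 3.5 N. I'll continue in 1 mm and then 0.5 mm steps until it bottoms out.

Call:
step_arm(
  plan=[
    {"translation":[0,0.001,0],"angular":[0,0,0],"jaw":255},
    {"translation":[0,0.0005,0],"angular":[0,0,0],"jaw":255},
    {"translation":[0,0,0],"angular":[0,0,0],"jaw":255},
  ],
)

```text
time_s: 13.82
tcp_pos: [0.5329, -0.0799, 0.0752]
tcp_rot: [-90.0, -0.0, 26.8]
wrist_force: [0.6, 0.0, 0.2]
width: -0.0
```

Call:
step_arm(
  plan=[
    {"translation":[0,0.0005,0],"angular":[0,0,0],"jaw":255},
    {"translation":[0,0,0],"angular":[0,0,0],"jaw":255},
  ],
)

```text
time_s: 14.08
tcp_pos: [0.533, -0.0799, 0.075]
tcp_rot: [-90.0, -0.0, 26.9]
wrist_force: [-1.3, 0.1, 6.7]
width: 0.001
```

Call:
step_arm(
  plan=[
    {"translation":[0,0.0005,0],"angular":[0,0,0],"jaw":255},
    {"translation":[0,0,0],"angular":[0,0,0],"jaw":255},
  ],
)

```text
time_s: 14.32
tcp_pos: [0.533, -0.0799, 0.075]
tcp_rot: [-90.0, -0.0, 26.9]
wrist_force: [-4.6, 1.4, 16.2]
width: 0.001
```

The TCP stopped at 0.075 with the force rising to 16 N. That matches a seated boss top exactly (60+15 mm). I'll retract straight up, then take a view to check.

Call:
step_arm(
  plan=[
    {"translation":[0,-0.003,0],"angular":[0,0,0],"jaw":255},
    {"translation":[0,-0.03,0],"angular":[0,0,0],"jaw":255},
    {"translation":[0,-0.05,0],"angular":[0,0,0],"jaw":255},
    {"translation":[0.05,-0.045,0],"angular":[0,0,0],"jaw":255},
    {"translation":[0,0,0],"angular":[0,0,0],"jaw":255},
    {"translation":[0,0,0],"angular":[0,0,0],"jaw":255},
  ],
)

```text
time_s: 15.08
tcp_pos: [0.5736, -0.0588, 0.1984]
tcp_rot: [-90.0, 0.1, 26.9]
wrist_force: [-0.2, -0.8, -0.6]
width: 0.002
```

```bash
python3 look.py 9 2>/dev/null
python3 - <<'E'
import pickle
from h import *
c=pickle.load(open("wrist_9.pkl","rb"))
C=np.array([[.5318,-.0793,.07]]); x,y=proj(c,C)[0]
x0,y0=int(x-110),max(0,int(y-100)); print(x0,y0)
f=c["frame"][y0:y0+205,x0:x0+220,::-1]
cv2.imwrite("pics/c9.png",cv2.resize(np.clip(f*1.4,0,255).astype(np.uint8),None,fx=2.7,fy=2.7,interpolation=cv2.INTER_CUBIC))
for n in ("scene","side"):
    cv2.imwrite(f"pics/{n}_9.png",pickle.load(open(n+"_9.pkl","rb"))["frame"][:,:,::-1])
E
```

```text
15.075 [ 0.57362026 -0.05880616  0.19835722] [-8.99659458e+01  5.58574200e-02  2.68771188e+01] [-0.16789927 -0.78631172 -0.64786817]
u,t -0.046567586098443435 0.0006259849224857888 ang 206.87711880777132
174 40
```

View pics/c9.png

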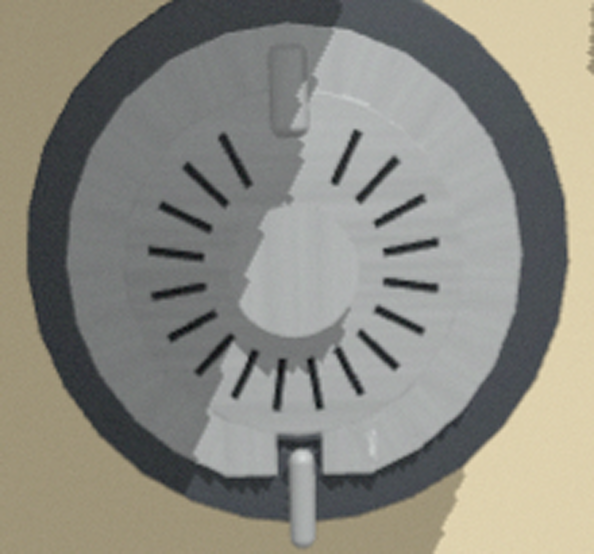

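View pics/ss_9.png

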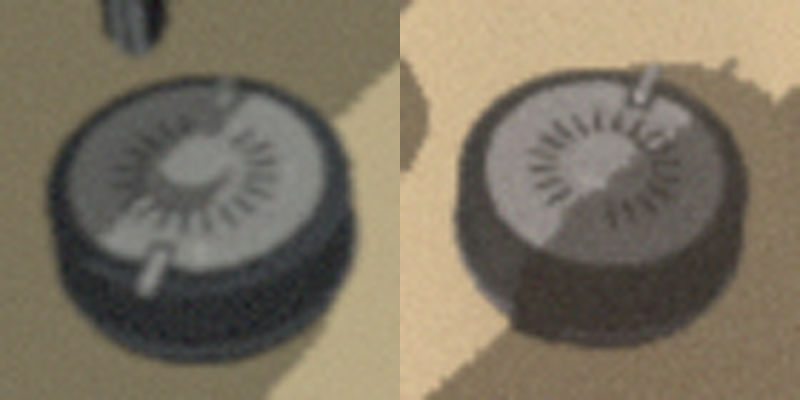

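View pics/scene_9.png

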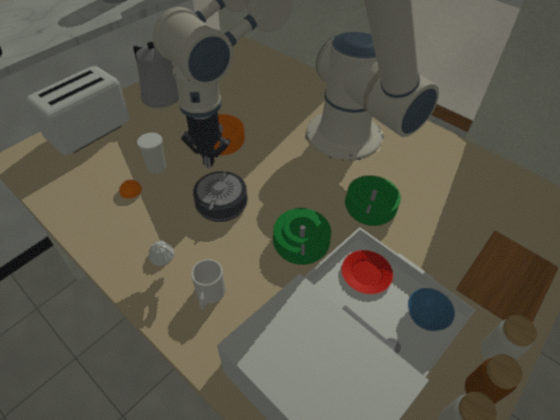

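The wrist view shows the pin's end lying in the notch (277–322, pin at 301) and standing proud of the plate. The disc looks smaller (454 px against 468), which fits a drop of about 9–10 mm. The bystanders are where they were in the scene view, and the arm is clear. Handing in.

Run:
```python
from bench import job
print(job.close_job())
```

```text
the job is handed in; nothing more can be done
None
```

I turned the strainer disc about 95° counter-clockwise by pushing its tab with the shut fingertips. After a view from above I gave it a final nudge of about 3°, then pressed on the boss until it bottomed out, and handed the job in at about 15 s of the 54 s allowed.

**Seating:** the fingertip stopped at z = 0.075 m with the force rising to 16 N, which is the height of a seated boss. The disc's apparent size also fits a drop of about 9–10 mm. I did not measure its tilt separately.

**Alignment:** the pin lies in the notch, about 0.5 mm off its middle.

**Other things:** by eye in the scene view none of the bystanders has moved, and the arm was clear of everything at the end.

**Disagreement:** before the nudge, my reading of the boss centre missed a sideways shift of about 1 mm within the hub play. The disc's outline and slots showed it, and I used those instead.

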